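# Lock out the analyser's air feed

## Robot

A 6-joint arm with a two-finger parallel gripper is mounted at the origin on the work surface. World frame = base frame: x ahead of the robot, y to its left, z up, the work surface at z = 0. Lengths are in m, angles in rad, forces in N, time in s.
With the tool pointing down it reaches from about 0.275 to 0.85 m from the base axis. Payload 19 kg.
Tool frame: the origin (TCP) lies at the centre of the arm's flange, where the gripper is bolted on; the fingertips stand 173 mm ahead of it and the grasp point (between the pads) lies 155 mm ahead of it; z points along the fingers, y is the line along which they close (so a half turn about z gives the same grasp; the last joint's range is limited). The gripper opens to 85 mm and grips with 20 to 120 N. Pads are 22 mm wide; open, the fingers measure 114 mm over their backs; the gripper's body (76 mm by 85 mm) begins 54 mm behind the grasp point. The pads swing forward as they close: fully open they stand 13 mm farther back than shut.
Start: joints at [-1.355, 0.15, 1.437, -0, 1.554, -0.134], TCP at [0.197, -0.54, 0.405] pointing down, gripper open.
Joint ranges: [-2.8, 2.8], [-0.68, 2.1], [0.12, 2.68], [-1.39, 4.53], [0.16, 2.79], [-2.81, 2.81]. Speed limits (rad/s): [1.89, 1.89, 2.22, 3.01, 3.01, 3.01].

## Interface

Orientations are given as a unit quaternion [w, x, y, z].
In Python, from rig import sense, camera, close_job gives the robot as it stands.
- The arm moves only by the tool carry_out, never from a script. Its arguments are lists of equal length, an entry for each row: "travel": the shift along the tool's x, y, z in m, a list of three; "roll": the turn about the tool's z in degrees; "grip": the opening in per cent of the stroke, from 0 (shut) to 100 (fully open). A call has 1 to 5 rows; each row is the pose to reach, as a shift and turn from the pose commanded when the call began, along the tool's axes at that moment; what a row does not reach only later rows make up. A row lasts 1/12 s, in which the tool goes at most 41.7 mm and 7.16 degrees, less where a joint would pass 70% of its speed; a pose out of reach is approached as far as the arm can. A call with a gripper value outside its range is refused whole. The fingers move at their own pace and stop on an object; the grip force is fixed at half the most. Time passes only in rows, so rows that repeat a pose let the fingers close. It gives the time, the measured TCP pose, the force, the opening and the grip force at its end, in the units of the state.
- sense(): the state, without advancing time (a new reading comes with each control period).
- camera(name): name is "scene" or "top" or "wrist"; returns a dict with "frame" (384x512x3 uint8, blue, green, red), "z_map" (384x512 float32, m along the optical axis (not along the pixel's ray), 0 where there is no reading), "intrinsics" (3x3 intrinsics, pixels), "R" (3x3) and "t" (3): a world point X has camera coordinates R X + t. Camera axes: x right, y down, z forward; pixel columns grow to the right and rows downward; lengths in m; the calibration is good to about 2 mm. A picture is of the moment at which its call begins.
- close_job(): hands the job in; it is judged then, once.
The state is a dict: "time_s": time; "q": joint angles; "qvel": joint speeds; "joint_efforts": joint torques, N m; "position": TCP position; "eef_rot": TCP orientation; "force": force on the tool from outside, world axes, zero at the start; "moment": the same for the moment, N m; "gripper_width": finger opening in m; "finger_force": force on a finger pad.
Only numpy, scipy, OpenCV 4.12 (cv2) and the standard library are available. Lean on these libraries where they do the work, as an engineer would, in place of code of your own. Each camera call takes 0.05 s, during which the arm holds its last target. There are 200 camera calls.

## Task

Lock out the analyser's air for service. First shut the feed valve (the long lever, on the unit with the slide bolt) by turning its lever fully across its pipe to the stop; then open the bleed valve (the short lever, on the unit with the silencer) by turning its lever fully in line with its pipe to the stop. Then lift the slide bolt's handle out of its notch, slide the bolt all the way towards the shut lever and let the handle down into the other notch, leaving both valves as set and the other things on the bench where they are.

Things in the scene. Friction and masses are not known exactly. Their poses are not given: they have to be found in the camera images.
- feed_unit: Air feed unit, fixed: base plate 170 x 330 mm, 8 mm thick; 26 mm steel pipe along its own y (centre at x = 60, 45 mm high) with a brass ball valve and long lever; beside it a dark steel block (top 92 mm, lip at the back 114 mm high) with a barrel bolt. Origin on the bench near the plate's middle, z up. Place and yaw vary; the two units may swap sides.
- feed_stem (a point): On the vertical turning axis of the feed valve's lever, at mid-height of the lever, 100 mm above the bench; (60, 95, 100) mm in the feed unit's frame.
- feed_grip (a point): Point on the feed valve's lever 95 mm out from its turning axis, mid cross-section, 100 mm above the bench. The lever is a straight level bar 14 mm wide (15.5 over its grey sleeve), 16 mm tall, reaching 125 mm from the axis along this point's own -y (the point turns with it). Below it is free down to the pipe (top 58 mm; valve body, near the axis, 69 mm).
- feed_lever (a joint): Angle of the feed lever, rad. 0 = open: along the pipe, pointing to the unit's -y. Turns clockwise seen from above to a hard stop at 1.571 = shut: square across the pipe, pointing to the unit's -x. Stays where left; friction 0.35 N m (4 N at the grip point). Starts at 0 to 0.15.
- bleed_unit: Bleed unit, fixed: plate 90 x 200 mm, 8 mm thick; 18 mm pipe along its own y (at x = 0, centre 40 mm high) with a small brass valve and short lever in the middle; upright round copper-coloured silencer (28 mm across, top 94 mm) at y = -75 mm. Origin on the bench under the valve, z up. Place and yaw vary.
- bleed_stem (a point): On the vertical turning axis of the bleed valve's lever, at mid-height of the lever, 90 mm above the bench; (0, 0, 90) mm in the bleed unit's frame.
- bleed_grip (a point): Point on the bleed valve's lever 66 mm out from its turning axis, mid cross-section, 90 mm above the bench. The lever is a straight level steel bar 12 mm wide, 15 mm tall, reaching 85 mm from the axis along this point's own -x (the point turns with it). Below it is free down to the pipe (top 49 mm; valve body 58 mm).
- bleed_lever (a joint): Angle of the bleed lever, rad. 0 = shut: square across the pipe, pointing to the unit's -x. Turns clockwise seen from above to a hard stop at 1.571 = open: along the pipe, pointing to the unit's +y. Stays where left; friction 0.2 N m (3 N at the grip point). Starts at 0 to 0.15.
- bolt_knob (a point): Centre of the 22 mm steel ball on the bolt's handle, a 10 mm rod standing out square from the bolt; ball centre 70 mm from the bolt's axis. That axis is level, along the feed unit's y, at x = -45, z = 100 mm in its frame. At rest the handle is level in a notch, pointing to the unit's -x: ball at x = -115, z = 100 mm, free all round and below down to the bench.
- bolt_home (a point): Where the ball's centre lies when the bolt is thrown and its handle is down in the second notch: (-115, -25, 100) mm in the feed unit's frame (in the first notch: (-115, -100, 100)).
- bolt_fence (a point): Top of the fence between the two notches, (-73, -62.5, 112) mm in the feed unit's frame. The fence is 6 mm thick, 25 to 31 mm from the bolt's axis and 12 mm higher than it; notches 16 mm wide. The handle clears it when lifted by 0.5 rad or more.
- bolt_slide (a joint): Travel of the bolt, m. 0 = drawn back (handle at the first notch); slides to the feed unit's +y to an end stop at 0.075 = thrown (handle at the second notch), its tip then 7 mm from the side of the shut feed lever so that it cannot reopen. Friction 1.2 N. With the handle down, the notch holds it. Thrown too early, it would stop the lever from shutting.
- bolt_lift (a joint): Lift of the bolt's handle about the bolt's axis, rad: 0 = level, down in a notch; swings up (ball up and towards the unit's +x) to a stop at 1.2. Falls back by its own weight (60 g) when let go.
- screwdriver: Bystander, loose, to be left alone: red-handled screwdriver, 170 mm, lying along its own x axis on the bench, usually between the two units.
- amber_bottle: Bystander, loose, to be left alone: upright amber bottle, 52 mm across, 110 mm tall. Origin at the centre of its underside, z up.
- mug: Bystander, loose, to be left alone: white mug, 80 mm across, 95 mm tall. Origin at the centre of its underside, z up.
- wrench: Bystander, loose, to be left alone: steel wrench, 180 mm, lying along its own x axis.
- beaker: Bystander, loose, to be left alone: clear beaker, 70 mm across, 90 mm tall. Origin at the centre of its underside, z up.

How it is judged:
By the outcome, as a careful person would: the job done as asked, in the order asked, and still so for the second after the job is handed in, with the robot touching nothing.
It also fails if it takes over 69 s, if anything falls off the work surface, if the arm or the gripper's body presses on something with over 40 N, if the wrist force passes 120 N, or if a joint passes its speed limit or range.

## Working session

There is one attempt and no reset: what is moved stays moved. The work goes in short steps, Python scripts to look and compute and a tool call to move; the robot and the scene stay as the last step left them, time stands still between calls to the robot, and variables do not carry over. Pictures are saved under pics/ and viewed, at most 10 in all, crops included, and the job is handed in when it is done.

Besides the shell and the picture viewer there is one more tool, called after "Request:" in YAML: its name, and indented under it one key for each argument. carry_out: Moves the arm, as the interface text tells. Its arguments: {"type":"object","properties":{"travel":{"type":"array","items":{"type":"array","items":{"type":"number"}}},"roll":{"type":"array","items":{"type":"number"}},"grip":{"type":"array","items":{"type":"number"}}},"required":["travel","roll","grip"]}

```bash
mkdir -p pics; python3 - <<'E'
from rig import sense,camera
import cv2,numpy as np
s=sense();print(s)
for n in("scene","top"):
    c=camera(n);cv2.imwrite(f"pics/{n}0.png",c["frame"]);np.savez(f"{n}0.npz",**c);print(n,c["intrinsics"],c["R"],c["t"])
E
```

```text
{'time_s': 0.0, 'q': array([-1.35502712e+00,  1.51001035e-01,  1.43802252e+00,  2.56854861e-06,
        1.55377366e+00, -1.34001577e-01]), 'qvel': array([0.00050624, 0.00067092, 0.00133943, 0.00019096, 0.00067343,
       0.00106505]), 'joint_efforts': array([-4.90677812e-04, -7.13053751e+01, -5.70865989e+01, -1.87606952e-04,
        9.05956869e-03,  1.55237508e-06]), 'position': array([ 0.19701726, -0.54016376,  0.404071  ]), 'eef_rot': array([-6.01831376e-04,  9.84746312e-01,  1.73995223e-01, -2.33337307e-05]), 'force': array([-0.18121538,  0.23284315, -0.44659228]), 'moment': array([ 0.02498874, -0.00441577,  0.05562359]), 'finger_force': 0.0, 'gripper_width': 0.08565120887670552}
scene [[443.77183929   0.         261.22442171]
 [  0.         443.77183929 200.39007242]
 [  0.           0.           1.        ]] [[-0.31552088  0.94887429  0.0091739 ]
 [ 0.77940183  0.26465807 -0.56788105]
 [-0.54127567 -0.17202817 -0.82305951]] [ 0.1588692  -0.36148351  1.75244636]
top [[350.82851794   0.         251.43483642]
 [  0.         350.82851794 185.50269038]
 [  0.           0.           1.        ]] [[-0.00172428 -0.99966689 -0.02575147]
 [-0.98898388  0.00551629 -0.14792044]
 [ 0.14801322  0.02521273 -0.98866395]] [0.03078215 0.55647931 1.0654955 ]
```

View pics/scene0.png

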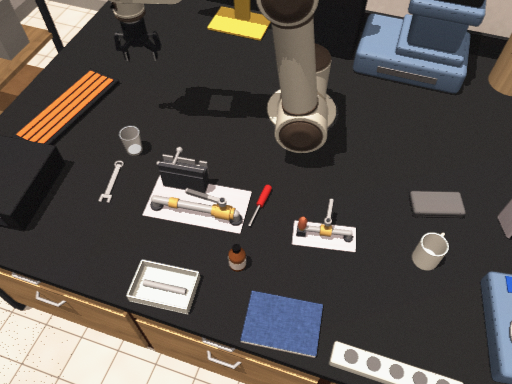

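View pics/top0.png

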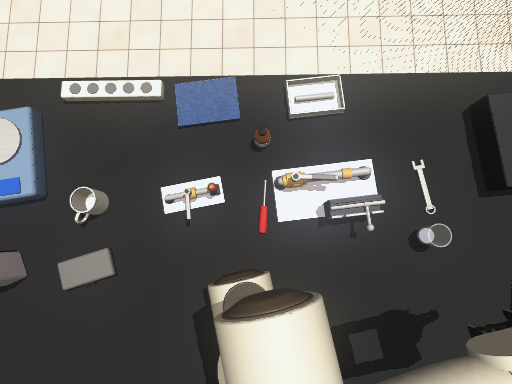

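The pictures show the feed unit right (top view plate at about px 275-378, 160-220; stem ~(295,178), bolt ball ~(370,228)) and the bleed unit left (plate 162-223, 178-213; stem ~(187,191), lever towards the robot, silencer at (213,188)). Both units have yaw near 0.

```bash
cat > h.py <<'E'
import numpy as np,cv2
def cast(c,px,z):
    px=np.atleast_2d(px).astype(float);R,t,K=c["R"],c["t"],c["intrinsics"]
    d=np.c_[px,np.ones(len(px))]@np.linalg.inv(K).T@R; o=-R.T@t
    return o+d*((z-o[2])/d[:,2])[:,None]
def cloud(c):
    v,u=np.mgrid[:384,:512];z=c["z_map"];p=np.stack([u,v,np.ones_like(u)],-1)@np.linalg.inv(c["intrinsics"]).T*z[...,None]
    return (p-c["t"])@c["R"]
def proj(c,X):
    p=np.atleast_2d(X)@c["R"].T+c["t"];q=p@c["intrinsics"].T;return q[:,:2]/q[:,2:]
E
python3 - <<'E'
from h import *
for n in("top","scene"):
    c=dict(np.load(n+"0.npz"));W=cloud(c);f=c["frame"].astype(int)
    m=((f.min(2)>150)&(abs(W[...,2]-.008)<.012)).astype(np.uint8)
    nl,lab,st,_=cv2.connectedComponentsWithStats(m)
    for i in range(1,nl):
        if st[i,4]<150: continue
        v,u=np.where(lab==i);P=cast(c,np.c_[u,v],.008)
        if not(.3<P[:,0].mean()<.8): continue
        r=cv2.minAreaRect(P[:,:2].astype(np.float32)*1000);print(n,st[i],r,W[lab==i][:,2].mean())
    # high pts between 0.085..0.115
    if n=="top":
        for z0,z1 in((.084,.1),(.094,.125)):
            m=((W[...,2]>z0)&(W[...,2]<z1)).astype(np.uint8)
            nl,lab,st,_=cv2.connectedComponentsWithStats(m)
            for i in range(1,nl):
                if st[i,4]>15 and st[i,1]>150 and st[i,1]<240:
                    P=W[lab==i];print(z0,st[i],P.mean(0).round(4),cv2.minAreaRect(P[:,:2].astype(np.float32)*1000))
E
```

```text
top [ 272  159  106   63 3297] ((546.751953125, -207.71995544433594), (168.56886291503906, 328.2249755859375), 6.527622222900391) 0.00727313413565719
top [412 160  24  54 282] ((555.640625, -523.2516479492188), (175.27960205078125, 35.51083755493164), 9.841047286987305) 0.006789103455021815
top [ 161  176   64   38 1093] ((533.5640869140625, 222.4813232421875), (88.5343017578125, 198.1493682861328), 10.764647483825684) 0.007331775183566721
0.084 [208 183   8   8  48] [0.5464 0.1482 0.0894] ((547.010009765625, 149.2477569580078), (20.049875259399414, 22.09418296813965), 18.902002334594727)
0.084 [ 70 187  27  26 185] [0.5088 0.5396 0.0913] ((509.06048583984375, 539.0281982421875), (79.38670349121094, 76.51644134521484), 89.3134994506836)
0.084 [183 188   8  32 140] [0.4963 0.2185 0.0955] ((496.3127136230469, 216.53604125976562), (94.59857940673828, 21.6796932220459), 9.846205711364746)
0.084 [328 200  39  19 253] [ 0.4721 -0.2522  0.0914] ((482.5733337402344, -254.96115112304688), (54.27558517456055, 105.5089111328125), 6.046994209289551)
0.084 [369 204  12  10  73] [ 0.48   -0.3356  
[... 794 characters left out ...]
70605469, -220.2796630859375), (10.552253723144531, 29.787487030029297), 19.976547241210938)
scene [ 99 161  24  41 198] ((557.8434448242188, -523.830322265625), (174.02955627441406, 34.87175369262695), 9.490771293640137) 0.00641064334728154
scene [ 143  176  100   57 1618] ((553.9906005859375, -207.92886352539062), (165.45423889160156, 330.44866943359375), 5.990018367767334) 0.007083133639010734
scene [206 185  46  34 678] ((511.2582702636719, -122.55593872070312), (111.48724365234375, 150.1843719482422), 6.37213134765625) 0.007200965211095271
scene [292 221  64  31 917] ((537.8382568359375, 221.43072509765625), (89.82479095458984, 200.0430450439453), 10.790080070495605) 0.00669562394038589
```

```bash
cat >> h.py <<'E'
def fr(o,yaw):
    c,s=np.cos(yaw),np.sin(yaw);return lambda p:np.array([o[0]+c*p[0]-s*p[1],o[1]+s*p[0]+c*p[1],p[2]])
F=fr((.548,-.2078),np.radians(6.3));B=fr((.5345,.222),np.radians(10.78))
E
python3 - <<'E'
from h import *
ims=[]
for n,b in(("top",(150,150,250,100)),("scene",(140,140,220,100))):
    c=dict(np.load(n+"0.npz"));x,y,w,h=b
    im=cv2.resize(c["frame"][y:y+h,x:x+w],None,fx=3,fy=3,interpolation=cv2.INTER_CUBIC)
    for p,T in(((.06,.095,.108),F),((-.115,-.1,.1),F),((-.073,-.0625,.112),F),((0,0,.0975),B),((0,-.075,.094),B),((-.085,-.1650,.008),F),((.085,.165,.008),F),((.085,-.165,.008),F),((-.085,.165,.008),F)):
        q=(proj(c,T(p))[0]+.5-np.array([x,y]))*3;cv2.circle(im,tuple(int(round(v)) for v in q),3,(0,255,0),1)
    ims.append(cv2.copyMakeBorder(im,0,0,0,750-im.shape[1],cv2.BORDER_CONSTANT))
cv2.imwrite("pics/ov.png",np.vstack(ims))
c=dict(np.load("top0.npz"));W=cloud(c)
for box,z0 in(((296,340,168,190),.096),((180,194,186,222),.085)):
    S=W[box[2]:box[3],box[0]:box[1]].reshape(-1,3);S=S[(S[:,2]>z0)&(S[:,2]<.125)]
    print(len(S),cv2.fitLine(S[:,:2].astype(np.float32),cv2.DIST_HUBER,0,.01,.01).ravel())
E
```

```text
235 [ 0.03753015  0.9992955   0.57236093 -0.16312246]
158 [0.99541616 0.09563796 0.4998891  0.21877463]
```

View pics/ov.png

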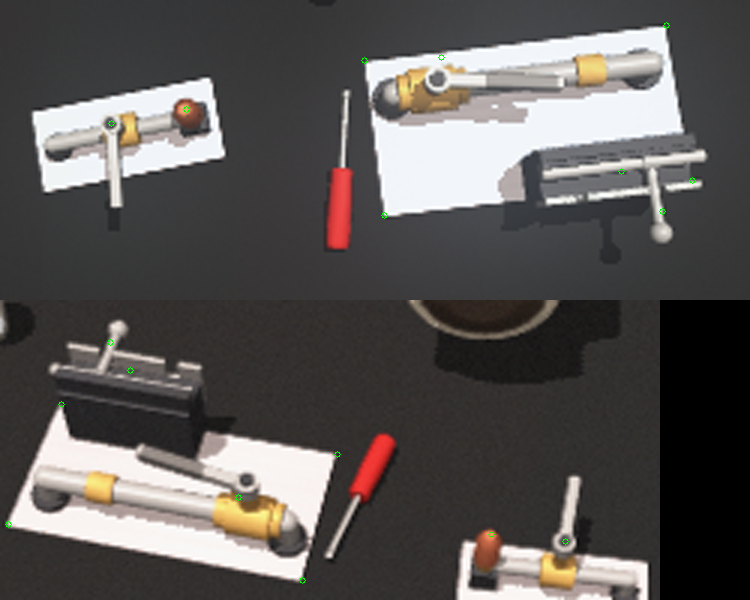

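The overlay shows the bleed frame fits. The feed stem (top px 295.7,176.7) and ball (370,227.3) lie about 20 mm to the unit's -x of the plate-centre prediction, so I triangulate those.

```bash
python3 - <<'E'
from h import *
t=dict(np.load("top0.npz"));s=dict(np.load("scene0.npz"))
def tri(a,b):
    P=[c["intrinsics"]@np.c_[c["R"],c["t"]] for c in(t,s)]
    X=cv2.triangulatePoints(*P,np.array(a,float),np.array(b,float)).ravel();return X[:3]/X[3]
f=lambda x,y,ox,oy:((x+1)/3+ox-.5-.17,(y+1)/3+oy-.5-.17)
a=f(437,80,150,150),f(246,481-300,140,140);b=f(660,232,150,150),f(119,329-300,140,140)
st,ba=tri(*a),tri(*b);print(st,ba,cast(t,a[0],.108),cast(s,a[1],.108),cast(t,b[0],.1),cast(s,b[1],.1))
d=(st-ba)[:2];e=np.array([.175,.195]);print(np.hypot(*d),np.hypot(*e),np.degrees(np.arctan2(d[1],d[0])-np.arctan2(e[1],e[0])))
E
```

```text
[ 0.57452061 -0.10528242  0.10477818] [ 0.42404236 -0.31762084  0.10011869] [[ 0.57346933 -0.10327031  0.108     ]] [[ 0.57670938 -0.10537287  0.108     ]] [[ 0.42380649 -0.3168289   0.1       ]] [[ 0.42396523 -0.31825254  0.1       ]]
0.26025239628753294 0.26201145013147803 6.581816410763036
```

```bash
cat >> h.py <<'E'
F=fr((.5265,-.2055),np.radians(6.4));FY,BY=6.4,10.8
from rig import sense
def now():
    s=sense();w,x,y,z=s["eef_rot"];psi=np.degrees(np.arctan2(2*(x*y+w*z),1-2*(y*y+z*z)))
    return np.array(s["position"]),psi,s
def rows(targets,start=None):
    """targets: (x,y,z,psi) TCP; prints travel(mm)/roll from the start pose"""
    p,psi,s=now()
    if start is not None: p,psi=np.array(start[:3]),start[3]
    a=np.radians(psi);X=np.array([np.cos(a),np.sin(a),0]);Y=np.array([X[1],-X[0],0])
    print("now",p.round(4),round(psi,1),"F",np.round(s["force"],1),"t",round(s["time_s"],2))
    for t in targets:
        d=np.array(t[:3])-p;print("  [%.3f,%.3f,%.3f] roll %.1f   world"%(d@X,d@Y,-d[2],(psi-t[3]+180)%360-180),np.round(t,4))
def feed(th,off,z,r=.09,cap=75):
    t=np.radians(th);d=np.array([-np.sin(t),-np.cos(t)]);m=np.array([-np.cos(t),np.sin(t)])
    q=np.array([.06,.095])+r*d-off*m;w=F((*q,0));return (w[0],w[1],z,FY-min(th,cap))
def bleed(th,off,z,r=.062):
    t=np.radians(th);d=np.array([-np.cos(t),np.sin(t)]);m=np.array([np.sin(t),np.cos(t)])
    q=r*d-off*m;w=B((*q,0));return (w[0],w[1],z,BY+90-th)
E
python3 -c "
from h import *
rows([feed(5,.04,.405),feed(5,.04,.251)])"
```

```text
now [ 0.197  -0.5402  0.4042] 20.0 F [ 0.9 -0.9 -0.1] t 0.1
  [0.514,-0.182,-0.001] roll 18.6   world [ 0.6177 -0.1934  0.405   1.4   ]
  [0.514,-0.182,0.153] roll 18.6   world [ 0.6177 -0.1934  0.251   1.4   ]
```

Request:
carry_out:
  travel:
    - [0.036, -0.013, 0]
    - [0.072, -0.026, 0]
    - [0.108, -0.039, 0]
    - [0.144, -0.052, 0]
    - [0.18, -0.065, 0]
  roll: [0, 0, 0, 0, 0]
  grip: [0, 0, 0, 0, 0]

```text
time_s: 0.52
position: [0.3448, -0.416, 0.4045]
eef_rot: [-0.0, 0.985, 0.174, -0.0]
force: [1.2, -1.0, 0.1]
gripper_width: 0.0254
finger_force: 0.0
```

Request:
carry_out:
  travel:
    - [0.036, -0.013, 0]
    - [0.072, -0.026, 0]
    - [0.108, -0.039, 0]
    - [0.144, -0.052, 0]
    - [0.18, -0.065, 0]
  roll: [0, 0, 0, 0, 0]
  grip: [0, 0, 0, 0, 0]

```text
time_s: 0.93
position: [0.4919, -0.2931, 0.4045]
eef_rot: [-0.0, 0.985, 0.174, -0.0]
force: [0.0, -0.9, 0.2]
gripper_width: -0.0002
finger_force: 0.0
```

Request:
carry_out:
  travel:
    - [0.036, -0.013, 0]
    - [0.072, -0.026, 0]
    - [0.108, -0.039, 0]
    - [0.144, -0.052, 0]
    - [0.154, -0.052, 0]
  roll: [4, 8, 12, 16, 18.6]
  grip: [0, 0, 0, 0, 0]

```text
time_s: 1.35
position: [0.6204, -0.1892, 0.4039]
eef_rot: [-0.001, 1.0, 0.012, -0.0]
force: [-0.0, 0.0, -0.9]
gripper_width: 0.0
finger_force: 0.0
```

```bash
python3 -c "
from h import *
from rig import camera
rows([feed(5,.04,.405),feed(5,.04,.251)]);print(now()[2]['q'])
c=camera('wrist');np.savez('w1.npz',**c);cv2.imwrite('pics/w1.png',c['frame'])
for p in ((.06,.095,.108),(-.115,-.1,.1)): print(proj(c,F(p)))
"
```

```text
now [ 0.6204 -0.1892  0.4039] 1.4 F [-0.   0.  -0.9] t 1.35
  [-0.003,0.004,-0.001] roll 0.0   world [ 0.6177 -0.1934  0.405   1.4   ]
  [-0.003,0.004,0.153] roll 0.0   world [ 0.6177 -0.1934  0.251   1.4   ]
[-4.14983063e-01  3.05287853e-01  1.25076639e+00  1.40424278e-03
  1.58640614e+00  1.13136298e+00]
[[171.86722021 222.62149616]]
[[358.17563091 341.49025891]]
```

View pics/w1.png

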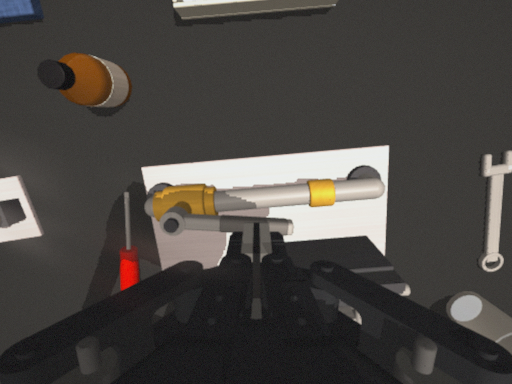

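The wrist view shows the feed stem at (172,223), exactly as predicted. I descend on the lever's far side.

Request:
carry_out:
  travel:
    - [-0.003, 0.004, 0.035]
    - [-0.003, 0.004, 0.075]
    - [-0.003, 0.004, 0.115]
    - [-0.003, 0.004, 0.153]
    - [-0.003, 0.004, 0.153]
  roll: [0, 0, 0, 0, 0]
  grip: [0, 0, 0, 0, 0]

```text
time_s: 1.82
position: [0.6127, -0.1967, 0.2438]
eef_rot: [-0.002, 1.0, 0.013, -0.005]
force: [-1.1, 0.5, -0.9]
gripper_width: -0.0
finger_force: 0.0
```

```bash
python3 -c "
from h import *
T=[feed(t,.019,.251) for t in (8,13,18,23,28,33,38,43,48,53,58,63,68,73,78,83,86)]
rows(T[:5])
for i in (4,9): rows(T[i+1:i+6],T[i])
rows(T[15:],T[14])"
```

```text
now [ 0.6127 -0.1967  0.2438] 1.5 F [-1.1  0.5 -0.9] t 1.82
  [-0.021,-0.002,-0.007] roll 3.1   world [ 0.592  -0.1949  0.251  -1.6   ]
  [-0.029,-0.001,-0.007] roll 8.1   world [ 0.5841 -0.196   0.251  -6.6   ]
  [-0.037,-0.001,-0.007] roll 13.1   world [  0.5761  -0.1964   0.251  -11.6   ]
  [-0.045,-0.002,-0.007] roll 18.1   world [  0.568   -0.1961   0.251  -16.6   ]
  [-0.053,-0.003,-0.007] roll 23.1   world [  0.5601  -0.1951   0.251  -21.6   ]
now [ 0.5601 -0.1951  0.251 ] -21.6 F [-1.1  0.5 -0.9] t 1.82
  [-0.008,0.001,-0.000] roll 5.0   world [  0.5522  -0.1934   0.251  -26.6   ]
  [-0.016,0.002,-0.000] roll 10.0   world [  0.5446  -0.191    0.251  -31.6   ]
  [-0.024,0.002,-0.000] roll 15.0   world [  0.5371  -0.188    0.251  -36.6   ]
  [-0.032,0.001,-0.000] roll 20.0   world [  0.53    -0.1843   0.251  -41.6   ]
  [-0.040,-0.000,-0.000] roll 25.0   world [  0.5232  -0.18     0.251  -46.6   ]
now [ 0.5232 -0.18    0.251 ] -46.6 F [-1.1  0.5 -0.9] t 1.82
  [-0.008,0.001,-0.000] roll 5.0   world [  0.5168  -0.1752   0.251  -51.6   ]
  [-0.016,0.002,-0.000] roll 10.0   world [  0.5109  -0.1698   0.251  -56.6   ]
  [-0.024,0.002,-0.000] roll 15.0   world [  0.5054  -0.1639   0.251  -61.6   ]
  [-0.032,0.001,-0.000] roll 20.0   world [  0.5005  -0.1576   0.251  -66.6   ]
  [-0.040,-0.000,-0.000] roll 22.0   world [  0.4961  -0.1508   0.251  -68.6   ]
now [ 0.4961 -0.1508  0.251 ] -68.6 F [-1.1  0.5 -0.9] t 1.82
  [-0.008,0.001,-0.000] roll 0.0   world [  0.4924  -0.1437   0.251  -68.6   ]
  [-0.013,0.001,-0.000] roll 0.0   world [  0.4904  -0.1393   0.251  -68.6   ]
```

```bash
python3 -c "
from h import *
from rig import camera
for i in range(3): camera('wrist');print(now()[:2])"
```

```text
(array([ 0.61362414, -0.19705463,  0.24840774]), np.float64(1.4486228859828278))
(array([ 0.61447766, -0.19738208,  0.25188631]), np.float64(1.4463550912948684))
(array([ 0.61497716, -0.19751443,  0.25382025]), np.float64(1.4460674856544167))
```

Request:
carry_out:
  travel:
    - [-0.023, -0.003, 0]
    - [-0.031, -0.002, 0]
    - [-0.039, -0.002, 0]
    - [-0.047, -0.003, 0]
    - [-0.055, -0.004, 0]
  roll: [3, 8, 13, 18, 23]
  grip: [0, 0, 0, 0, 0]

```text
time_s: 2.38
position: [0.56, -0.1951, 0.2554]
eef_rot: [0.001, 0.982, -0.189, 0.003]
force: [4.6, -0.1, -2.8]
gripper_width: 0.0001
finger_force: 2.2
```

Request:
carry_out:
  travel:
    - [-0.008, 0.001, 0]
    - [-0.016, 0.002, 0]
    - [-0.024, 0.002, 0]
    - [-0.032, 0.001, 0]
    - [-0.04, 0, 0]
  roll: [5, 10, 15, 20, 25]
  grip: [0, 0, 0, 0, 0]

```text
time_s: 2.8
position: [0.5228, -0.1804, 0.2554]
eef_rot: [0.0, 0.918, -0.397, 0.003]
force: [5.0, -1.0, -1.2]
gripper_width: 0.0001
finger_force: 2.1
```

Request:
carry_out:
  travel:
    - [-0.008, 0.001, 0]
    - [-0.016, 0.002, 0]
    - [-0.024, 0.002, 0]
    - [-0.032, 0.001, 0]
    - [-0.04, 0, 0]
  roll: [5, 10, 15, 20, 22]
  grip: [0, 0, 0, 0, 0]

```text
time_s: 3.22
position: [0.4954, -0.1512, 0.2554]
eef_rot: [-0.0, 0.825, -0.565, 0.003]
force: [4.9, -3.1, 0.2]
gripper_width: 0.0002
finger_force: 2.4
```

```bash
python3 -c "
from h import *
from rig import camera
for i in range(3): camera('wrist')
rows([feed(t,.019,.251) for t in (78,83,86,88,90)])
c=camera('top');cv2.imwrite('pics/t2.png',cv2.resize(c['frame'][140:260,150:400],None,fx=3,fy=3))"
```

```text
now [ 0.4953 -0.1509  0.2545] -68.5 F [-0.1 -0.7  0.5] t 3.37
  [0.000,-0.001,0.004] roll 0.1   world [  0.4961  -0.1508   0.251  -68.6   ]
  [-0.008,0.000,0.004] roll 0.1   world [  0.4924  -0.1437   0.251  -68.6   ]
  [-0.013,0.000,0.004] roll 0.1   world [  0.4904  -0.1393   0.251  -68.6   ]
  [-0.016,0.000,0.004] roll 0.1   world [  0.4893  -0.1363   0.251  -68.6   ]
  [-0.019,0.000,0.004] roll 0.1   world [  0.4882  -0.1333   0.251  -68.6   ]
```

View pics/t2.png

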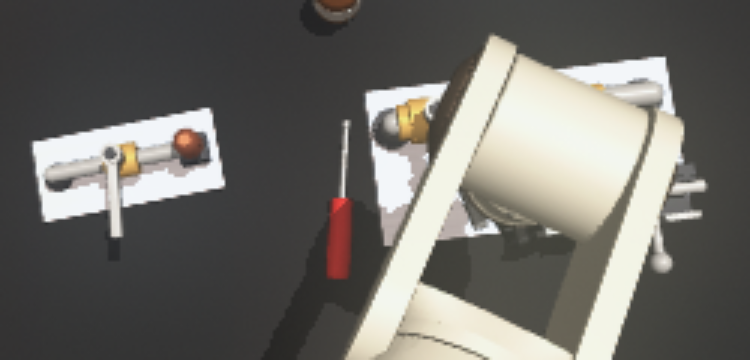

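The arm hides the lever, but the roughly 5 N drag shows it is following. I push on slowly to the stop.

Request:
carry_out:
  travel:
    - [-0.004, 0, 0]
    - [-0.008, 0, 0]
    - [-0.011, 0, 0]
    - [-0.013, 0, 0]
    - [-0.013, 0, 0]
  roll: [0, 0, 0, 0, 0]
  grip: [0, 0, 0, 0, 0]

```text
time_s: 3.83
position: [0.49, -0.1383, 0.2518]
eef_rot: [-0.0, 0.826, -0.563, -0.0]
force: [1.3, -1.3, 1.0]
gripper_width: 0.0003
finger_force: 1.0
```

Request:
carry_out:
  travel:
    - [-0.001, 0, 0]
    - [-0.002, 0, 0]
    - [-0.003, 0, 0]
    - [-0.003, 0, 0]
  roll: [0, 0, 0, 0]
  grip: [0, 0, 0, 0]

```text
time_s: 4.17
position: [0.489, -0.1358, 0.2516]
eef_rot: [-0.0, 0.826, -0.563, -0.0]
force: [1.7, -2.4, 0.7]
gripper_width: -0.0001
finger_force: 1.5
```

Request:
carry_out:
  travel:
    - [-0.001, 0, 0]
    - [-0.002, 0, 0]
    - [-0.003, 0, 0]
    - [-0.003, 0, 0]
  roll: [0, 0, 0, 0]
  grip: [0, 0, 0, 0]

```text
time_s: 4.5
position: [0.4878, -0.1329, 0.2516]
eef_rot: [-0.0, 0.826, -0.563, -0.0]
force: [2.2, -3.6, 0.3]
gripper_width: 0.0
finger_force: 1.5
```

Request:
carry_out:
  travel:
    - [-0.001, 0, 0]
    - [-0.001, 0, 0]
    - [-0.002, 0, 0]
    - [-0.002, 0, 0]
  roll: [0, 0, 0, 0]
  grip: [0, 0, 0, 0]

```text
time_s: 4.83
position: [0.4874, -0.1319, 0.2519]
eef_rot: [0.001, 0.826, -0.563, 0.001]
force: [6.7, -12.9, -3.0]
gripper_width: -0.0001
finger_force: 7.0
```

Request:
carry_out:
  travel:
    - [-0.001, 0, 0]
    - [-0.001, 0, 0]
    - [0.008, 0, 0]
    - [0.018, 0, 0]
    - [0.018, 0, -0.02]
  roll: [0, 0, 0, 0, 0]
  grip: [0, 0, 0, 0, 0]

```text
time_s: 5.25
position: [0.4934, -0.1489, 0.2687]
eef_rot: [0.0, 0.826, -0.563, -0.003]
force: [0.4, -0.7, -0.9]
gripper_width: -0.0004
finger_force: 0.0
```

Request:
carry_out:
  travel:
    - [0, 0, -0.035]
    - [0, 0, -0.07]
    - [0, 0, -0.07]
    - [0, 0, -0.07]
    - [0, 0, -0.07]
  roll: [0, -7, -14, -21, -28]
  grip: [0, 0, 0, 0, 0]

```text
time_s: 5.67
position: [0.4938, -0.1482, 0.342]
eef_rot: [-0.0, 0.939, -0.344, -0.0]
force: [-0.1, 0.3, -0.7]
gripper_width: -0.0003
finger_force: 0.0
```

Request:
carry_out:
  travel:
    - [0, 0, 0]
    - [0, 0, 0]
    - [0, 0, 0]
    - [0, 0, 0]
    - [0, 0, 0]
  roll: [-7, -14, -21, -28, -35]
  grip: [0, 0, 0, 0, 0]

```text
time_s: 6.08
position: [0.4937, -0.1482, 0.3414]
eef_rot: [-0.0, 0.999, -0.045, -0.001]
force: [-0.9, -0.1, -0.2]
gripper_width: 0.0003
finger_force: 0.0
```

```bash
python3 -c "
from h import *
from rig import camera
for i in range(2): camera('wrist')
rows([bleed(0,.045,.34),bleed(0,.045,.245)]);print(now()[2]['q'])"
```

```text
now [ 0.4938 -0.1482  0.3414] -5.4 F [-0.3  0.6 -0.5] t 6.18
  [-0.041,-0.312,0.001] roll -106.2   world [  0.482    0.1662   0.34   100.8   ]
  [-0.041,-0.312,0.096] roll -106.2   world [  0.482    0.1662   0.245  100.8   ]
[-4.41153942e-01  5.74140436e-02  1.66868248e+00  3.51657646e-04
  1.41672165e+00  1.22361552e+00]
```

```bash
python3 -c "
from h import *
p=np.array([.4938,-.1482,.3414,-5.4]);t=np.array(bleed(0,.045,.34));
m=p+(t-p)*np.array([.5,.5,0,0]);m[3]=29.6;m2=t.copy();m2[3]=64.6
rows([m],p);rows([m2],m);rows([t],m2)"
```

```text
now [ 0.4938 -0.1482  0.3414] -5.4 F [-0.3  0.6 -0.5] t 6.18
  [-0.021,-0.156,-0.000] roll -35.0   world [4.879e-01 9.000e-03 3.414e-01 2.960e+01]
now [0.4879 0.009  0.3414] 29.6 F [-0.3  0.6 -0.5] t 6.18
  [0.073,-0.140,0.001] roll -35.0   world [ 0.482   0.1662  0.34   64.6   ]
now [0.482  0.1662 0.34  ] 64.6 F [-0.3  0.6 -0.5] t 6.18
  [0.000,0.000,-0.000] roll -36.2   world [  0.482    0.1662   0.34   100.8   ]
```

Request:
carry_out:
  travel:
    - [-0.004, -0.031, 0]
    - [-0.008, -0.062, 0]
    - [-0.013, -0.094, 0]
    - [-0.017, -0.125, 0]
    - [-0.021, -0.156, 0]
  roll: [-7, -14, -21, -28, -35]
  grip: [0, 0, 0, 0, 0]

```text
time_s: 6.6
position: [0.4876, 0.0106, 0.3416]
eef_rot: [-0.0, 0.967, 0.254, -0.0]
force: [1.5, 0.2, 1.3]
gripper_width: 0.0003
finger_force: 0.0
```

Request:
carry_out:
  travel:
    - [0.015, -0.028, 0]
    - [0.029, -0.056, 0]
    - [0.044, -0.084, 0]
    - [0.058, -0.112, 0]
    - [0.073, -0.14, 0]
  roll: [-7, -14, -21, -28, -35]
  grip: [0, 0, 0, 0, 0]

```text
time_s: 7.02
position: [0.4824, 0.1686, 0.3417]
eef_rot: [-0.0, 0.846, 0.533, -0.0]
force: [0.4, -0.9, 0.6]
gripper_width: 0.0001
finger_force: 0.0
```

Request:
carry_out:
  travel:
    - [0, 0, 0]
    - [0, 0, 0]
    - [0, 0, 0]
    - [0, 0, 0]
    - [0, 0, 0]
  roll: [-7, -14, -21, -28, -35]
  grip: [0, 0, 0, 0, 0]

```text
time_s: 7.43
position: [0.4828, 0.1672, 0.3415]
eef_rot: [-0.0, 0.646, 0.763, -0.0]
force: [-0.2, -0.6, 0.8]
gripper_width: -0.0003
finger_force: 0.0
```

```bash
python3 -c "
from h import *
from rig import camera
c=camera('top');cv2.imwrite('pics/t3.png',cv2.resize(c['frame'][140:260,150:400],None,fx=3,fy=3))
for a in ((.06,.095,.108),(-.065,.095,.108)): print((proj(c,F(a))-[150,140])*3)
camera('top')
rows([bleed(0,.045,.34),bleed(0,.045,.245)])"
```

```text
[[437.09674332 106.92457862]]
[[454.08751878 232.75409694]]
now [0.4828 0.1671 0.3415] 99.4 F [-0.3  0.6 -0.4] t 7.53
  [-0.001,-0.001,0.002] roll -1.4   world [  0.482    0.1662   0.34   100.8   ]
  [-0.001,-0.001,0.097] roll -1.4   world [  0.482    0.1662   0.245  100.8   ]
```

View pics/t3.png

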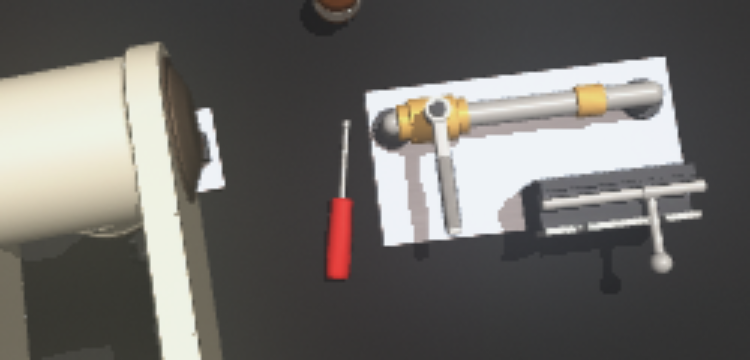

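The feed lever now points from (437,107) to (454,233), exactly the predicted shut line. Next is the bleed lever.

Request:
carry_out:
  travel:
    - [-0.001, -0.001, 0.03]
    - [-0.001, -0.001, 0.06]
    - [-0.001, -0.001, 0.085]
    - [-0.001, -0.001, 0.097]
    - [-0.001, -0.001, 0.097]
  roll: [-1.4, -1.4, -1.4, -1.4, -1.4]
  grip: [0, 0, 0, 0, 0]

```text
time_s: 7.95
position: [0.4812, 0.1657, 0.2419]
eef_rot: [-0.002, 0.64, 0.768, -0.002]
force: [-0.4, -0.6, -0.8]
gripper_width: -0.0001
finger_force: 0.0
```

```bash
python3 -c "
from h import *
from rig import camera
for i in range(3): camera('wrist')
T=[bleed(t,.017,.245) for t in (4,8,13,18,23,28,33,38,43,48,53,58,63,68,73,78,82,84,86,87)]
rows(T[:5])
for i in (4,9,14): rows(T[i+1:i+6],T[i])"
```

```text
now [0.4823 0.166  0.2457] 100.6 F [-0.2 -0.4  1.1] t 8.1
  [0.033,-0.001,0.001] roll 3.8   world [ 0.4749  0.1978  0.245  96.8   ]
  [0.037,-0.002,0.001] roll 7.8   world [ 0.4734  0.202   0.245  92.8   ]
  [0.043,-0.003,0.001] roll 12.8   world [ 0.4719  0.2074  0.245  87.8   ]
  [0.048,-0.003,0.001] roll 17.8   world [ 0.4709  0.2129  0.245  82.8   ]
  [0.054,-0.002,0.001] roll 22.8   world [ 0.4703  0.2185  0.245  77.8   ]
now [0.4703 0.2185 0.245 ] 77.8 F [-0.2 -0.4  1.1] t 8.1
  [0.005,-0.001,-0.000] roll 5.0   world [ 0.4702  0.2241  0.245  72.8   ]
  [0.011,-0.002,-0.000] roll 10.0   world [ 0.4707  0.2297  0.245  67.8   ]
  [0.017,-0.002,-0.000] roll 15.0   world [ 0.4716  0.2352  0.245  62.8   ]
  [0.022,-0.002,-0.000] roll 20.0   world [ 0.473   0.2407  0.245  57.8   ]
  [0.028,-0.001,-0.000] roll 25.0   world [ 0.4748  0.246   0.245  52.8   ]
now [0.4748 0.246  0.245 ] 52.8 F [-0.2 -0.4  1.1] t 8.1
  [0.005,-0.001,-0.000] roll 5.0   world [ 0.4772  0.2511  0.245  47.8   ]
  [0.011,-0.002,-0.000] roll 10.0   world [ 0.4799  0.256   0.245  42.8   ]
  [0.017,-0.002,-0.000] roll 15.0   world [ 0.4831  0.2606  0.245  37.8   ]
  [0.022,-0.002,-0.000] roll 20.0   world [ 0.4866  0.2649  0.245  32.8   ]
  [0.028,-0.001,-0.000] roll 25.0   world [ 0.4906  0.2689  0.245  27.8   ]
now [0.4906 0.2689 0.245 ] 27.8 F [-0.2 -0.4  1.1] t 8.1
  [0.005,-0.001,-0.000] roll 5.0   world [ 0.4948  0.2726  0.245  22.8   ]
  [0.010,-0.002,-0.000] roll 9.0   world [ 0.4984  0.2752  0.245  18.8   ]
  [0.012,-0.002,-0.000] roll 11.0   world [ 0.5003  0.2765  0.245  16.8   ]
  [0.014,-0.002,-0.000] roll 13.0   world [ 0.5022  0.2776  0.245  14.8   ]
  [0.016,-0.002,-0.000] roll 14.0   world [ 0.5032  0.2782  0.245  13.8   ]
```

Request:
carry_out:
  travel:
    - [0.02, -0.001, 0]
    - [0.035, -0.002, 0]
    - [0.043, -0.003, 0]
    - [0.048, -0.003, 0]
    - [0.054, -0.002, 0]
  roll: [3.8, 7.8, 12.8, 17.8, 22.8]
  grip: [0, 0, 0, 0, 0]

```text
time_s: 8.52
position: [0.4697, 0.219, 0.2462]
eef_rot: [0.0, 0.779, 0.627, 0.001]
force: [-2.8, -4.2, 1.0]
gripper_width: 0.0002
finger_force: 2.0
```

Request:
carry_out:
  travel:
    - [0.005, -0.001, 0]
    - [0.011, -0.002, 0]
    - [0.017, -0.002, 0]
    - [0.022, -0.002, 0]
    - [0.028, -0.001, 0]
  roll: [5, 10, 15, 20, 25]
  grip: [0, 0, 0, 0, 0]

```text
time_s: 8.93
position: [0.4746, 0.2465, 0.2461]
eef_rot: [0.0, 0.896, 0.443, 0.0]
force: [-5.3, -1.1, 0.9]
gripper_width: 0.0003
finger_force: 2.1
```

Request:
carry_out:
  travel:
    - [0.005, -0.001, 0]
    - [0.011, -0.002, 0]
    - [0.017, -0.002, 0]
    - [0.022, -0.002, 0]
    - [0.028, -0.001, 0]
  roll: [5, 10, 15, 20, 25]
  grip: [0, 0, 0, 0, 0]

```text
time_s: 9.35
position: [0.4906, 0.2696, 0.2462]
eef_rot: [-0.0, 0.971, 0.239, 0.0]
force: [-4.9, -0.4, 1.5]
gripper_width: -0.0001
finger_force: 2.2
```

Request:
carry_out:
  travel:
    - [0.005, -0.001, 0]
    - [0.01, -0.002, 0]
    - [0.012, -0.002, 0]
    - [0.014, -0.002, 0]
    - [0.016, -0.002, 0]
  roll: [5, 9, 11, 13, 14]
  grip: [0, 0, 0, 0, 0]

```text
time_s: 9.77
position: [0.5039, 0.2788, 0.2461]
eef_rot: [-0.0, 0.993, 0.12, 0.0]
force: [-3.8, -0.6, 2.2]
gripper_width: -0.0
finger_force: 2.0
```

```bash
python3 -c "
from h import *
rows([bleed(90,.017,.245),bleed(90,.014,.245)])"
```

```text
now [0.5039 0.2788 0.2461] 13.8 F [-3.8 -0.6  2.2] t 9.77
  [0.002,-0.000,0.001] roll 3.0   world [ 0.5062  0.2797  0.245  10.8   ]
  [0.005,-0.000,0.001] roll 3.0   world [ 0.5092  0.2803  0.245  10.8   ]
```

Request:
carry_out:
  travel:
    - [0.001, 0, 0]
    - [0.002, 0, 0]
    - [0.003, 0, 0]
    - [0.004, 0, 0]
    - [0.004, 0, 0]
  roll: [1, 2, 3, 3, 3]
  grip: [0, 0, 0, 0, 0]

```text
time_s: 10.18
position: [0.5069, 0.2795, 0.2452]
eef_rot: [-0.0, 0.995, 0.096, -0.001]
force: [-19.3, -1.7, 11.8]
gripper_width: 0.0002
finger_force: 9.2
```

Request:
carry_out:
  travel:
    - [0.001, 0, 0]
    - [0.001, 0, 0]
    - [0.002, 0, 0]
    - [0.002, 0, 0]
  roll: [0, 0, 0, 0]
  grip: [0, 0, 0, 0]

```text
time_s: 10.52
position: [0.5079, 0.2798, 0.2451]
eef_rot: [0.0, 0.995, 0.096, -0.003]
force: [-34.0, -5.3, 21.1]
gripper_width: 0.0
finger_force: 17.3
```

Request:
carry_out:
  travel:
    - [-0.01, 0, 0]
    - [-0.022, 0, 0]
    - [-0.022, 0, -0.03]
    - [-0.022, 0, -0.07]
    - [-0.022, 0, -0.1]
  roll: [0, 0, 0, 0, 0]
  grip: [0, 0, 0, 0, 60]

```text
time_s: 10.93
position: [0.488, 0.2755, 0.3475]
eef_rot: [-0.0, 0.995, 0.096, 0.001]
force: [0.2, 0.6, 0.1]
gripper_width: 0.0107
finger_force: 0.0
```

```bash
python3 -c "
from h import *
from rig import camera
for i in range(3): camera('wrist')
w=F((-.115,-.1,0));rows([(w[0],w[1],.34,6.4)])"
```

```text
now [0.4884 0.2756 0.3477] 11.0 F [-0.5  0.5 -0.3] t 11.08
  [-0.177,0.570,0.008] roll 4.6   world [ 0.4234 -0.3177  0.34    6.4   ]
```

Request:
carry_out:
  travel:
    - [-0.012, 0.038, 0]
    - [-0.024, 0.076, 0]
    - [-0.035, 0.114, 0]
    - [-0.047, 0.152, 0]
    - [-0.059, 0.19, 0]
  roll: [0, 0, 0, 0, 0]
  grip: [60, 60, 60, 60, 60]

```text
time_s: 11.5
position: [0.4658, 0.0762, 0.3438]
eef_rot: [0.0, 0.995, 0.096, -0.0]
force: [1.1, 0.2, -1.1]
gripper_width: 0.0514
finger_force: 0.0
```

Request:
carry_out:
  travel:
    - [-0.012, 0.038, 0]
    - [-0.024, 0.076, 0]
    - [-0.035, 0.114, 0]
    - [-0.047, 0.152, 0]
    - [-0.059, 0.19, 0]
  roll: [0, 0, 0, 0, 0]
  grip: [60, 60, 60, 60, 60]

```text
time_s: 11.92
position: [0.4442, -0.1218, 0.344]
eef_rot: [-0.0, 0.995, 0.096, -0.0]
force: [1.5, 0.1, -0.7]
gripper_width: 0.0514
finger_force: 0.0
```

Request:
carry_out:
  travel:
    - [-0.012, 0.038, 0]
    - [-0.024, 0.076, 0]
    - [-0.035, 0.114, 0]
    - [-0.047, 0.152, 0]
    - [-0.059, 0.19, 0]
  roll: [1, 2, 3, 4, 4.6]
  grip: [60, 60, 60, 60, 60]

```text
time_s: 12.33
position: [0.4226, -0.3198, 0.3438]
eef_rot: [-0.0, 0.998, 0.055, -0.0]
force: [1.6, -0.2, 0.2]
gripper_width: 0.0511
finger_force: 0.0
```

```bash
python3 -c "
from h import *
from rig import camera
for i in range(3): c=camera('wrist')
w=F((-.115,-.1,0));rows([(w[0],w[1],.34,6.4),(w[0],w[1],.253,6.4)])
print(proj(c,F((-.115,-.1,.1))));cv2.imwrite('pics/w2.png',c['frame'])
c=camera('top');cv2.imwrite('pics/t4.png',c['frame'])
for p in((0,0,.0975),(0,.085,.0975)): print(proj(c,B(p)))
g=c['frame'][160:230,140:290];cv2.imwrite('pics/t4.png',cv2.resize(g,None,fx=4,fy=4))"
```

```text
now [ 0.4227 -0.32    0.3432] 6.2 F [ 0.2  0.3 -0.5] t 12.48
  [0.001,-0.002,0.003] roll -0.2   world [ 0.4234 -0.3177  0.34    6.4   ]
  [0.001,-0.002,0.090] roll -0.2   world [ 0.4234 -0.3177  0.253   6.4   ]
[[249.3926747  196.27547321]]
[[186.6576509  190.38647236]]
[[158.85594518 195.77668334]]
```

View pics/w2.png

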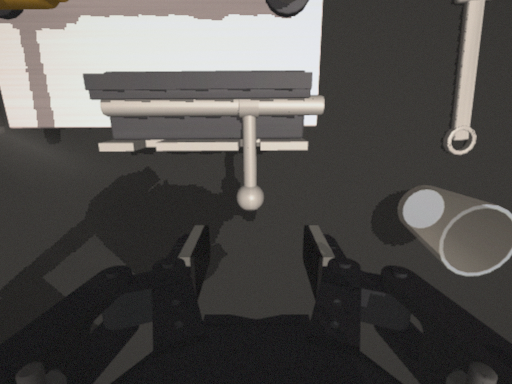

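View pics/t4.png

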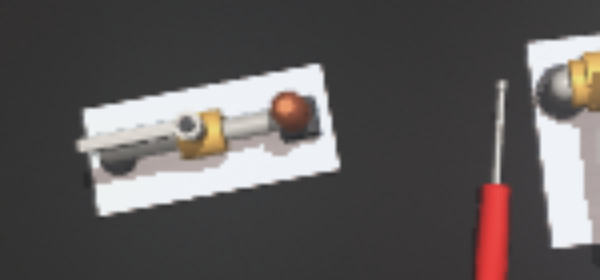

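The bleed lever's tip is at the predicted open position, (159.5,196) in full-frame px. The ball is at (250,197) against a predicted (249,196). I descend and grip.

Request:
carry_out:
  travel:
    - [0.001, -0.002, 0.025]
    - [0.001, -0.002, 0.05]
    - [0.001, -0.002, 0.075]
    - [0.001, -0.002, 0.09]
    - [0.001, -0.002, 0.09]
  roll: [0, 0, 0, 0, 0]
  grip: [60, 60, 60, 60, 60]

```text
time_s: 12.95
position: [0.4239, -0.3138, 0.2514]
eef_rot: [-0.002, 0.998, 0.057, -0.002]
force: [-0.7, 0.8, -1.2]
gripper_width: 0.0512
finger_force: 0.0
```

Request:
carry_out:
  travel:
    - [0, 0, 0]
    - [0, 0, 0]
    - [0, 0, 0]
    - [0, 0, 0]
    - [0, 0, 0]
  roll: [0, 0, 0, 0, 0]
  grip: [60, 40, 20, 0, 0]

```text
time_s: 13.37
position: [0.4246, -0.3157, 0.2559]
eef_rot: [0.001, 0.998, 0.056, 0.001]
force: [0.3, 1.2, 6.8]
gripper_width: 0.0183
finger_force: 58.3
```

Request:
carry_out:
  travel:
    - [0, 0, 0]
    - [0, 0, 0]
    - [0, 0, 0]
  roll: [0, 0, 0]
  grip: [0, 0, 0]

```text
time_s: 13.62
position: [0.4245, -0.3157, 0.2559]
eef_rot: [0.001, 0.998, 0.056, 0.001]
force: [0.9, 1.7, 6.8]
gripper_width: 0.0186
finger_force: 58.3
```

```bash
python3 -c "
from h import *
p,ps,s=now();L=[]
for l in (.1,.2,.3,.4,.5,.6,.7,.75):
    print(l,'dx %.4f dz %.4f'%(.07*(1-np.cos(l)),-.07*np.sin(l)))
w=F((-.115,-.1,0));rows([(w[0],w[1],.253,6.4)])"
```

```text
0.1 dx 0.0003 dz -0.0070
0.2 dx 0.0014 dz -0.0139
0.3 dx 0.0031 dz -0.0207
0.4 dx 0.0055 dz -0.0273
0.5 dx 0.0086 dz -0.0336
0.6 dx 0.0122 dz -0.0395
0.7 dx 0.0165 dz -0.0451
0.75 dx 0.0188 dz -0.0477
now [ 0.4245 -0.3157  0.2559] 6.4 F [0.9 1.7 6.8] t 13.62
  [-0.001,0.002,0.003] roll 0.0   world [ 0.4234 -0.3177  0.253   6.4   ]
```

Width 18.5 mm is less than the 22 mm ball, so the grip may be off the equator. I regrip a bit lower and compare.

Request:
carry_out:
  travel:
    - [0, 0, 0]
    - [0, 0, 0]
    - [0, 0, 0.006]
    - [0, 0, 0.006]
    - [0, 0, 0.006]
  roll: [0, 0, 0, 0, 0]
  grip: [45, 45, 45, 45, 45]

```text
time_s: 14.03
position: [0.4242, -0.3155, 0.2482]
eef_rot: [-0.0, 0.998, 0.056, -0.0]
force: [0.2, 0.5, -0.3]
gripper_width: 0.0385
finger_force: 0.0
```

Request:
carry_out:
  travel:
    - [0, 0, 0]
    - [0, 0, 0]
    - [0, 0, 0]
    - [0, 0, 0]
    - [0, 0, 0]
  roll: [0, 0, 0, 0, 0]
  grip: [45, 20, 0, 0, 0]

```text
time_s: 14.45
position: [0.4243, -0.3156, 0.2488]
eef_rot: [0.0, 0.998, 0.056, 0.0]
force: [-1.2, 0.8, 2.1]
gripper_width: 0.0191
finger_force: 58.4
```

```bash
python3 -c "
from h import *
from rig import camera
c=camera('wrist');s=sense();print(s['gripper_width'],s['finger_force'],s['position'],s['force'])
cv2.imwrite('pics/w3.png',cv2.resize(c['frame'][60:330,120:400],None,fx=2,fy=2))"
```

```text
0.018932565220958115 58.413509130477905 [ 0.42427856 -0.31561879  0.24884019] [-1.27582028 -0.30060417  1.30198665]
```

View pics/w3.png

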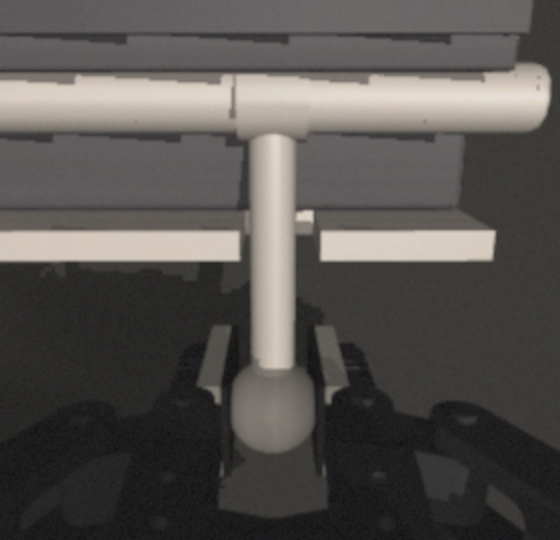

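The ball is seated between the pads (crop px 273,410) and the rod runs through the notch. I lift along the arc.

Request:
carry_out:
  travel:
    - [0, 0, -0.007]
    - [0.001, 0, -0.014]
    - [0.003, 0, -0.021]
    - [0.0055, 0, -0.027]
    - [0.0085, 0, -0.034]
  roll: [0, 0, 0, 0, 0]
  grip: [0, 0, 0, 0, 0]

```text
time_s: 14.92
position: [0.4323, -0.3147, 0.2833]
eef_rot: [-0.0, 0.998, 0.056, -0.001]
force: [-17.0, -2.6, 4.9]
gripper_width: 0.0192
finger_force: 59.8
```

Request:
carry_out:
  travel:
    - [0.0035, 0, -0.006]
    - [0.008, 0, -0.0115]
    - [0.0125, 0, -0.0165]
    - [0.0125, 0, -0.0165]
    - [0.0125, 0, -0.0165]
  roll: [0, 0, 0, 0, 0]
  grip: [0, 0, 0, 0, 0]

```text
time_s: 15.33
position: [0.4469, -0.3128, 0.2992]
eef_rot: [-0.0, 0.998, 0.056, 0.003]
force: [43.9, 5.4, -25.6]
gripper_width: 0.0085
finger_force: 61.4
```

```bash
python3 -c "
from h import *
from rig import camera
c=camera('scene');s=sense();print(s['gripper_width'],s['finger_force'],s['position'],s['force'],s['moment'])
cv2.imwrite('pics/s5.png',cv2.resize(c['frame'][120:230,120:270],None,fx=5,fy=5))
W=cloud(c)
P=F((-.115,-.1,.1));print(proj(c,P),proj(c,F((-.045-.07*np.cos(.73),-.1,.1+.07*np.sin(.73)))))"
```

```text
0.007945877584236188 53.837076807394624 [ 0.44713668 -0.31269289  0.29890252] [ 36.3911288    2.51337664 -22.27799527] [ 0.50915833 -6.30691278  0.01491065]
[[179.55568054 149.24243821]] [[175.82169831 143.80279185]]
```

```bash
python3 -c "
from h import *
from rig import camera
a=camera('scene');b=camera('wrist')
A=cv2.resize(a['frame'][115:215,130:240],(440,400),interpolation=cv2.INTER_CUBIC);Bm=cv2.resize(b['frame'][40:240,170:345],(350,400))
cv2.imwrite('pics/sw.png',np.hstack([A,Bm]))
print((proj(a,F((-.115,-.1,.1)))-[130,115])*4)
for l in(.5,.7,.9):print(l,(proj(a,F((-.045-.07*np.cos(l),-.1,.1+.07*np.sin(l))))-[130,115])*4,(proj(b,F((-.045-.07*np.cos(l),-.1,.1+.07*np.sin(l))))-[170,40])*2)"
```

```text
[[198.22272217 136.96975285]]
0.5 [[189.20376744 117.67906879]] [[177.44427262 462.90999181]]
0.7 [[184.10771174 115.2818356 ]] [[177.98559604 460.32021222]]
0.9 [[178.41435741 116.26854068]] [[178.59573592 444.62571963]]
```

View pics/sw.png

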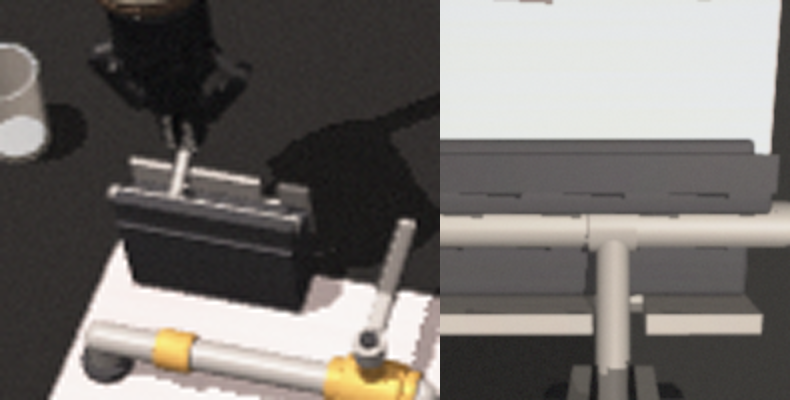

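The handle is up but the pads have slipped onto the rod beside the ball (wrist crop 613,300 to 613,365). The wrist depth along the rod gives the lift angle.

```bash
cat >> h.py <<'E'
def unit(W):
    c,s=np.cos(np.radians(FY)),np.sin(np.radians(FY));d=W-np.array([.5265,-.2055,0]);return np.stack([c*d[...,0]+s*d[...,1],-s*d[...,0]+c*d[...,1],d[...,2]],-1)
def lift():
    from rig import camera
    b=camera('wrist');U=unit(cloud(b));f=b['frame'].astype(int)
    y0=unit(now()[0])[1]
    ok=(b['z_map']>0)&(abs(U[...,1]-y0)<.012)&(U[...,0]<-.05)&(U[...,0]>-.13)&(U[...,2]>.103)&(U[...,2]<.17)&(f.min(2)>95)
    for lo in np.arange(-.115,-.05,.006):
        m=ok&(U[...,0]>lo)&(U[...,0]<lo+.006)
        if m.sum()>3:
            q=U[m];print("x %.3f n %d ymed %.4f ztop %.4f lift~%.2f"%(np.median(q[:,0]),m.sum(),np.median(q[:,1]),np.percentile(q[:,2],80),np.arctan2(np.percentile(q[:,2],80)-.1-.0055,-.045-np.median(q[:,0]))))
    print("tool unit",unit(now()[0]).round(4),now()[2]['force'].round(1),now()[2]['gripper_width'])
E
python3 -c "
from h import *
lift()"
```

```text
x -0.111 n 85 ymed -0.0980 ztop 0.1429 lift~0.52
x -0.106 n 166 ymed -0.0985 ztop 0.1434 lift~0.56
x -0.100 n 186 ymed -0.0985 ztop 0.1420 lift~0.58
x -0.094 n 148 ymed -0.0984 ztop 0.1317 lift~0.49
x -0.088 n 159 ymed -0.0984 ztop 0.1288 lift~0.50
x -0.081 n 222 ymed -0.0984 ztop 0.1267 lift~0.53
x -0.076 n 273 ymed -0.0973 ztop 0.1218 lift~0.49
x -0.071 n 268 ymed -0.0973 ztop 0.1187 lift~0.47
x -0.064 n 187 ymed -0.0984 ztop 0.1157 lift~0.49
x -0.058 n 179 ymed -0.0984 ztop 0.1130 lift~0.52
x -0.052 n 203 ymed -0.0984 ztop 0.1094 lift~0.51
tool unit [-0.0906 -0.0976  0.2986] [ 37.8   2.7 -21.2] 0.008158528261942794
```

Request:
carry_out:
  travel:
    - [0.003, 0, -0.001]
    - [0.005, 0, -0.004]
    - [0.007, 0, -0.007]
    - [0.009, 0, -0.009]
    - [0.011, 0, -0.011]
  roll: [0, 0, 0, 0, 0]
  grip: [0, 0, 0, 0, 0]

```text
time_s: 15.95
position: [0.4562, -0.3121, 0.3106]
eef_rot: [0.0, 0.998, 0.056, 0.0]
force: [-0.1, -0.4, -0.5]
gripper_width: 0.0002
finger_force: 0.0
```

```bash
python3 -c "
from h import *
lift()"
```

```text
x -0.086 n 17 ymed -0.0977 ztop 0.1050 lift~-0.01
x -0.082 n 94 ymed -0.0983 ztop 0.1054 lift~-0.00
x -0.075 n 168 ymed -0.0970 ztop 0.1119 lift~0.21
x -0.071 n 163 ymed -0.0970 ztop 0.1120 lift~0.25
x -0.064 n 106 ymed -0.0983 ztop 0.1054 lift~-0.00
x -0.058 n 111 ymed -0.0983 ztop 0.1052 lift~-0.02
x -0.052 n 138 ymed -0.0983 ztop 0.1062 lift~0.11
tool unit [-0.0815 -0.0981  0.3109] [-0.  -0.5  0.5] -0.00016840260540082304
```

The handle dropped back into its notch, unharmed. I regrip the ball deeper and slightly further outboard, then lift in checked steps.

Request:
carry_out:
  travel:
    - [-0.018, 0, 0]
    - [-0.0365, 0, 0]
    - [-0.0365, 0, 0]
    - [-0.0365, 0, 0.02]
    - [-0.0365, 0, 0.045]
  roll: [0, 0, 0, 0, 0]
  grip: [50, 50, 50, 50, 50]

```text
time_s: 16.42
position: [0.4201, -0.3166, 0.2666]
eef_rot: [0.002, 0.998, 0.056, 0.001]
force: [0.0, -0.1, -0.9]
gripper_width: 0.0426
finger_force: 0.0
```

Request:
carry_out:
  travel:
    - [0, 0, 0.015]
    - [0, 0, 0.02]
    - [0, 0, 0.02]
    - [0, 0, 0.02]
    - [0, 0, 0.02]
  roll: [0, 0, 0, 0, 0]
  grip: [50, 50, 50, 20, 0]

```text
time_s: 16.83
position: [0.4202, -0.3163, 0.2464]
eef_rot: [0.001, 0.998, 0.056, 0.001]
force: [-0.6, -0.4, 3.2]
gripper_width: 0.0198
finger_force: 47.0
```

Request:
carry_out:
  travel:
    - [0, 0, 0]
    - [0, 0, 0]
    - [0, 0, 0]
    - [0, 0, 0]
  roll: [0, 0, 0, 0]
  grip: [0, 0, 0, 0]

```text
time_s: 17.17
position: [0.4201, -0.3163, 0.2462]
eef_rot: [0.001, 0.998, 0.056, 0.001]
force: [0.7, 0.1, 7.1]
gripper_width: 0.0188
finger_force: 58.5
```

```bash
python3 -c "
from h import *
p,_,s=now();print(unit(p),s['force'],s['gripper_width'],s['finger_force'])"
```

```text
[-0.11812319 -0.09825513  0.24623203] [0.73462717 0.05109881 7.05494584] 0.018845919605121254 58.462645411491394
```

Lift 0.3 rad and check.

Request:
carry_out:
  travel:
    - [0, 0, -0.005]
    - [0.001, 0, -0.01]
    - [0.002, 0, -0.015]
    - [0.003, 0, -0.021]
    - [0.003, 0, -0.021]
  roll: [0, 0, 0, 0, 0]
  grip: [0, 0, 0, 0, 0]

```text
time_s: 17.58
position: [0.4227, -0.3158, 0.2674]
eef_rot: [0.0, 0.998, 0.056, -0.0]
force: [-7.4, -0.8, -0.3]
gripper_width: 0.0187
finger_force: 58.5
```

```bash
python3 -c "
from h import *
lift()"
```

```text
x -0.112 n 460 ymed -0.0982 ztop 0.1287 lift~0.34
x -0.106 n 592 ymed -0.0986 ztop 0.1271 lift~0.34
x -0.101 n 311 ymed -0.0991 ztop 0.1205 lift~0.26
x -0.094 n 287 ymed -0.0991 ztop 0.1184 lift~0.26
x -0.088 n 281 ymed -0.0991 ztop 0.1167 lift~0.26
x -0.082 n 282 ymed -0.0991 ztop 0.1151 lift~0.25
x -0.075 n 401 ymed -0.0981 ztop 0.1134 lift~0.25
x -0.071 n 414 ymed -0.0981 ztop 0.1123 lift~0.26
x -0.064 n 282 ymed -0.0990 ztop 0.1103 lift~0.25
x -0.058 n 281 ymed -0.0990 ztop 0.1089 lift~0.25
x -0.052 n 368 ymed -0.0988 ztop 0.1071 lift~0.23
tool unit [-0.1156 -0.0981  0.2669] [-6.4 -2.4 -0.6] 0.019046822020345695
```

Request:
carry_out:
  travel:
    - [0, 0, -0.004]
    - [0.001, 0, -0.008]
    - [0.002, 0, -0.012]
    - [0.003, 0, -0.014]
  roll: [0, 0, 0, 0]
  grip: [0, 0, 0, 0]

```text
time_s: 17.97
position: [0.4263, -0.3154, 0.2811]
eef_rot: [0.0, 0.998, 0.056, 0.001]
force: [2.6, 4.0, -1.6]
gripper_width: 0.0189
finger_force: 60.0
```

```bash
python3 -c "
from h import *
lift()"
```

```text
x -0.111 n 322 ymed -0.0981 ztop 0.1361 lift~0.43
x -0.106 n 466 ymed -0.0983 ztop 0.1356 lift~0.46
x -0.101 n 440 ymed -0.0990 ztop 0.1316 lift~0.44
x -0.094 n 256 ymed -0.0990 ztop 0.1247 lift~0.37
x -0.088 n 242 ymed -0.0990 ztop 0.1224 lift~0.37
x -0.082 n 252 ymed -0.0990 ztop 0.1201 lift~0.37
x -0.075 n 346 ymed -0.0980 ztop 0.1174 lift~0.38
x -0.071 n 349 ymed -0.0980 ztop 0.1150 lift~0.35
x -0.064 n 244 ymed -0.0990 ztop 0.1128 lift~0.37
x -0.058 n 242 ymed -0.0990 ztop 0.1106 lift~0.37
x -0.052 n 286 ymed -0.0989 ztop 0.1082 lift~0.38
tool unit [-0.1116 -0.0981  0.2814] [15.3  0.7 -4.6] 0.018966531612006902
```

Point contact on the ball creeps as it spins. I release (the handle falls back into its notch) and grip the rod just inboard of the ball, which gives a line contact with the ball retaining it.

Request:
carry_out:
  travel:
    - [0, 0, 0]
    - [0, 0, 0]
    - [0.009, 0, 0]
    - [0.0176, 0, 0]
    - [0.0176, 0, 0.02]
  roll: [0, 0, 0, 0, 0]
  grip: [45, 45, 45, 45, 45]

```text
time_s: 18.43
position: [0.4455, -0.3139, 0.2632]
eef_rot: [0.002, 0.998, 0.056, 0.002]
force: [0.9, -1.1, 1.2]
gripper_width: 0.0384
finger_force: 0.0
```

Request:
carry_out:
  travel:
    - [0, 0, 0]
    - [0, 0, 0]
    - [0, 0, 0]
    - [0, 0, 0]
    - [0, 0, 0]
  roll: [0, 0, 0, 0, 0]
  grip: [45, 45, 20, 0, 0]

```text
time_s: 18.85
position: [0.4434, -0.3135, 0.261]
eef_rot: [0.0, 0.998, 0.056, 0.0]
force: [-0.4, 1.1, 3.0]
gripper_width: 0.0077
finger_force: 58.0
```

Request:
carry_out:
  travel:
    - [0, 0, 0]
    - [0, 0, 0]
    - [0, 0, 0]
    - [0, 0, 0]
  roll: [0, 0, 0, 0]
  grip: [0, 0, 0, 0]

```text
time_s: 19.18
position: [0.4434, -0.3135, 0.2609]
eef_rot: [0.0, 0.998, 0.056, 0.001]
force: [0.6, 1.4, 5.1]
gripper_width: 0.0079
finger_force: 58.2
```

```bash
python3 -c "
from h import *
lift()"
```

```text
x -0.112 n 191 ymed -0.0991 ztop 0.1108 lift~0.08
x -0.107 n 183 ymed -0.0991 ztop 0.1082 lift~0.04
x -0.100 n 132 ymed -0.0991 ztop 0.1052 lift~-0.01
x -0.094 n 139 ymed -0.0991 ztop 0.1053 lift~-0.00
x -0.088 n 166 ymed -0.0991 ztop 0.1054 lift~-0.00
x -0.082 n 196 ymed -0.0994 ztop 0.1054 lift~-0.00
x -0.075 n 310 ymed -0.0982 ztop 0.1120 lift~0.21
x -0.071 n 315 ymed -0.0982 ztop 0.1121 lift~0.25
x -0.064 n 199 ymed -0.0996 ztop 0.1052 lift~-0.02
x -0.058 n 211 ymed -0.0991 ztop 0.1052 lift~-0.03
x -0.052 n 275 ymed -0.0991 ztop 0.1062 lift~0.11
tool unit [-0.0946 -0.0981  0.2609] [1.5 1.4 6.8] 0.008094690899077904
```

Request:
carry_out:
  travel:
    - [0, 0, -0.005]
    - [0.001, 0, -0.01]
    - [0.002, 0, -0.015]
    - [0.004, 0, -0.02]
    - [0.005, 0, -0.023]
  roll: [0, 0, 0, 0, 0]
  grip: [0, 0, 0, 0, 0]

```text
time_s: 19.65
position: [0.4486, -0.3126, 0.283]
eef_rot: [-0.0, 0.998, 0.056, 0.0]
force: [17.8, 1.8, -15.5]
gripper_width: 0.0073
finger_force: 58.6
```

```bash
python3 -c "
from h import *
lift()"
```

```text
x -0.112 n 195 ymed -0.0986 ztop 0.1359 lift~0.43
x -0.106 n 203 ymed -0.0986 ztop 0.1355 lift~0.46
x -0.100 n 152 ymed -0.0986 ztop 0.1321 lift~0.45
x -0.094 n 161 ymed -0.0986 ztop 0.1246 lift~0.37
x -0.088 n 163 ymed -0.0986 ztop 0.1225 lift~0.37
x -0.081 n 205 ymed -0.0985 ztop 0.1210 lift~0.40
x -0.075 n 307 ymed -0.0975 ztop 0.1175 lift~0.37
x -0.071 n 306 ymed -0.0977 ztop 0.1149 lift~0.35
x -0.064 n 216 ymed -0.0988 ztop 0.1129 lift~0.37
x -0.058 n 217 ymed -0.0990 ztop 0.1106 lift~0.38
x -0.052 n 235 ymed -0.0985 ztop 0.1081 lift~0.36
tool unit [-0.089  -0.0978  0.2835] [10.2  2.4 -8.6] 0.007388214357323682
```

Radial mismatch saturates the friction, so the ball creeps. I regrip the ball deep and follow the arc in small force-guided steps.

Request:
carry_out:
  travel:
    - [0, 0, 0]
    - [0, 0, 0]
    - [-0.013, 0, 0]
    - [-0.0265, 0, 0.01]
    - [-0.0265, 0, 0.03]
  roll: [0, 0, 0, 0, 0]
  grip: [50, 50, 50, 50, 50]

```text
time_s: 20.12
position: [0.4203, -0.3164, 0.2548]
eef_rot: [0.001, 0.998, 0.056, 0.001]
force: [0.6, -1.0, 0.3]
gripper_width: 0.0425
finger_force: 0.0
```

Request:
carry_out:
  travel:
    - [0, 0, 0.012]
    - [0, 0, 0.012]
    - [0, 0, 0.012]
    - [0, 0, 0.012]
    - [0, 0, 0.012]
  roll: [0, 0, 0, 0, 0]
  grip: [50, 50, 20, 0, 0]

```text
time_s: 20.53
position: [0.422, -0.316, 0.242]
eef_rot: [0.0, 0.998, 0.056, 0.0]
force: [-2.1, -0.3, 0.4]
gripper_width: 0.0189
finger_force: 58.4
```

Request:
carry_out:
  travel:
    - [0, 0, 0]
    - [0, 0, 0]
    - [0, 0, 0]
    - [0, 0, 0]
  roll: [0, 0, 0, 0]
  grip: [0, 0, 0, 0]

```text
time_s: 20.87
position: [0.422, -0.316, 0.2417]
eef_rot: [0.0, 0.998, 0.056, 0.0]
force: [-1.8, -0.2, 5.6]
gripper_width: 0.0197
finger_force: 58.6
```

Request:
carry_out:
  travel:
    - [0, 0, -0.005]
    - [0.0007, 0, -0.01]
    - [0.0007, 0, -0.01]
  roll: [0, 0, 0]
  grip: [0, 0, 0]

```text
time_s: 21.12
position: [0.4226, -0.3157, 0.252]
eef_rot: [0.0, 0.998, 0.056, -0.0]
force: [-0.5, -0.3, -2.0]
gripper_width: 0.0192
finger_force: 58.6
```

```bash
python3 -c "
from h import *
lift()"|tail -6
```

```text
x -0.075 n 480 ymed -0.0976 ztop 0.1120 lift~0.21
x -0.071 n 501 ymed -0.0976 ztop 0.1119 lift~0.25
x -0.064 n 335 ymed -0.0989 ztop 0.1079 lift~0.12
x -0.058 n 349 ymed -0.0992 ztop 0.1070 lift~0.11
x -0.052 n 444 ymed -0.0988 ztop 0.1064 lift~0.13
tool unit [-0.1156 -0.098   0.2515] [-2.6 -2.2 -2.7] 0.01958726276324891
```

Request:
carry_out:
  travel:
    - [0.0007, 0, -0.0045]
    - [0.0015, 0, -0.009]
    - [0.0025, 0, -0.013]
    - [0.0025, 0, -0.013]
  roll: [0, 0, 0, 0]
  grip: [0, 0, 0, 0]

```text
time_s: 21.5
position: [0.4253, -0.3156, 0.2652]
eef_rot: [0.0, 0.998, 0.056, 0.0]
force: [-3.6, 0.5, -1.2]
gripper_width: 0.0189
finger_force: 58.4
```

```bash
python3 -c "
from h import *
lift()"|tail -6
```

```text
x -0.075 n 417 ymed -0.0982 ztop 0.1134 lift~0.26
x -0.071 n 428 ymed -0.0982 ztop 0.1124 lift~0.26
x -0.064 n 285 ymed -0.0991 ztop 0.1105 lift~0.26
x -0.058 n 289 ymed -0.0991 ztop 0.1088 lift~0.25
x -0.052 n 355 ymed -0.0991 ztop 0.1072 lift~0.26
tool unit [-0.1129 -0.0981  0.2648] [-2.5 -0.1 -2.3] 0.018676709193628443
```

Request:
carry_out:
  travel:
    - [0.001, 0, -0.004]
    - [0.002, 0, -0.008]
    - [0.003, 0, -0.012]
    - [0.003, 0, -0.012]
  roll: [0, 0, 0, 0]
  grip: [0, 0, 0, 0]

```text
time_s: 21.88
position: [0.4278, -0.3153, 0.2772]
eef_rot: [0.0, 0.998, 0.056, -0.001]
force: [-10.4, -0.5, 1.5]
gripper_width: 0.0187
finger_force: 60.3
```

```bash
python3 -c "
from h import *
lift()"|tail -6
```

```text
x -0.075 n 354 ymed -0.0981 ztop 0.1156 lift~0.32
x -0.071 n 343 ymed -0.0981 ztop 0.1136 lift~0.31
x -0.064 n 246 ymed -0.0991 ztop 0.1120 lift~0.33
x -0.058 n 240 ymed -0.0991 ztop 0.1098 lift~0.32
x -0.052 n 294 ymed -0.0986 ztop 0.1076 lift~0.30
tool unit [-0.1105 -0.0981  0.2769] [-10.3  -2.5   2.7] 0.01863814402470132
```

Request:
carry_out:
  travel:
    - [0, 0, -0.004]
    - [0.0015, 0, -0.008]
    - [0.0035, 0, -0.012]
    - [0.0035, 0, -0.012]
  roll: [0, 0, 0, 0]
  grip: [0, 0, 0, 0]

```text
time_s: 22.27
position: [0.4312, -0.315, 0.2895]
eef_rot: [0.001, 0.998, 0.056, -0.001]
force: [-18.0, -0.9, 8.2]
gripper_width: 0.0187
finger_force: 61.7
```

```bash
python3 -c "
from h import *
lift()"|tail -6
```

```text
x -0.075 n 327 ymed -0.0987 ztop 0.1227 lift~0.51
x -0.071 n 329 ymed -0.0982 ztop 0.1194 lift~0.49
x -0.064 n 235 ymed -0.0992 ztop 0.1164 lift~0.52
x -0.058 n 220 ymed -0.0992 ztop 0.1133 lift~0.54
x -0.052 n 254 ymed -0.0992 ztop 0.1097 lift~0.55
tool unit [-0.1072 -0.0982  0.2892] [-19.5  -1.6   9.3] 0.018685221948842232
```

Lift is now 0.52. I continue, easing the radial load.

Request:
carry_out:
  travel:
    - [0, 0, -0.003]
    - [0.002, 0, -0.006]
    - [0.004, 0, -0.009]
    - [0.0065, 0, -0.0125]
    - [0.0065, 0, -0.0125]
  roll: [0, 0, 0, 0, 0]
  grip: [0, 0, 0, 0, 0]

```text
time_s: 22.73
position: [0.4389, -0.3139, 0.3016]
eef_rot: [0.0, 0.998, 0.056, 0.001]
force: [4.4, 1.2, -2.6]
gripper_width: 0.0183
finger_force: 58.5
```

```bash
python3 -c "
from h import *
lift()"|tail -6
```

```text
x -0.075 n 284 ymed -0.0979 ztop 0.1262 lift~0.60
x -0.071 n 276 ymed -0.0979 ztop 0.1224 lift~0.58
x -0.064 n 206 ymed -0.0990 ztop 0.1192 lift~0.62
x -0.058 n 197 ymed -0.0990 ztop 0.1150 lift~0.63
x -0.052 n 205 ymed -0.0990 ztop 0.1109 lift~0.67
tool unit [-0.0993 -0.098   0.3014] [ 4.2  0.8 -3.6] 0.01826868688074822
```

Request:
carry_out:
  travel:
    - [0.0015, 0, -0.0025]
    - [0.003, 0, -0.005]
    - [0.005, 0, -0.0075]
    - [0.0065, 0, -0.0095]
    - [0.0065, 0, -0.0095]
  roll: [0, 0, 0, 0, 0]
  grip: [0, 0, 0, 0, 0]

```text
time_s: 23.2
position: [0.4449, -0.3131, 0.3104]
eef_rot: [-0.0, 0.998, 0.057, 0.0]
force: [4.5, 1.8, -5.7]
gripper_width: 0.0177
finger_force: 68.8
```

```bash
sed -i 's/lift~%.2f"%(/lift~%.3f"%(/' h.py; python3 -c "
from h import *
lift()"|tail -6
```

```text
x -0.075 n 281 ymed -0.0981 ztop 0.1366 lift~0.796
x -0.071 n 266 ymed -0.0981 ztop 0.1309 lift~0.783
x -0.064 n 206 ymed -0.0992 ztop 0.1255 lift~0.808
x -0.058 n 188 ymed -0.0989 ztop 0.1197 lift~0.826
x -0.052 n 193 ymed -0.0992 ztop 0.1142 lift~0.906
tool unit [-0.0932 -0.0978  0.3102] [ 4.1  1.6 -6.2] 0.01812524821367054
```

Lift is about 0.76, clear of the fence. Now slide towards the shut lever.

Request:
carry_out:
  travel:
    - [0, -0.008, 0]
    - [0, -0.02, 0]
    - [0, -0.034, 0]
    - [0, -0.048, 0]
    - [0, -0.06, 0]
  roll: [0, 0, 0, 0, 0]
  grip: [0, 0, 0, 0, 0]

```text
time_s: 23.67
position: [0.4377, -0.253, 0.3101]
eef_rot: [0.0, 0.998, 0.056, 0.0]
force: [7.2, -1.6, -8.3]
gripper_width: 0.0181
finger_force: 68.9
```

Request:
carry_out:
  travel:
    - [0, -0.005, 0]
    - [0, -0.01, 0]
    - [0, -0.014, 0]
    - [0, -0.016, 0]
    - [0, -0.016, 0]
  roll: [0, 0, 0, 0, 0]
  grip: [0, 0, 0, 0, 0]

```text
time_s: 24.08
position: [0.4363, -0.2385, 0.3107]
eef_rot: [0.002, 0.998, 0.056, 0.001]
force: [9.4, -12.2, -9.5]
gripper_width: 0.0178
finger_force: 68.6
```

```bash
python3 -c "
from h import *
lift()"|tail -6
```

```text
x -0.076 n 294 ymed -0.0249 ztop 0.1365 lift~0.793
x -0.071 n 263 ymed -0.0244 ztop 0.1307 lift~0.780
x -0.064 n 210 ymed -0.0255 ztop 0.1255 lift~0.809
x -0.058 n 183 ymed -0.0255 ztop 0.1199 lift~0.830
x -0.052 n 202 ymed -0.0250 ztop 0.1140 lift~0.891
tool unit [-0.0933 -0.0228  0.3107] [  9.8 -14.   -9.9] 0.017907460370578766
```

At the end stop (y force -14 N, rod at y -25 mm). I lower along the arc, then release.

Request:
carry_out:
  travel:
    - [-0.004, 0.0005, 0.004]
    - [-0.008, 0.0005, 0.009]
    - [-0.011, 0.0005, 0.014]
    - [-0.013, 0.0005, 0.019]
    - [-0.015, 0.0005, 0.024]
  roll: [0, 0, 0, 0, 0]
  grip: [0, 0, 0, 0, 0]

```text
time_s: 24.55
position: [0.4199, -0.2409, 0.287]
eef_rot: [0.001, 0.998, 0.056, -0.002]
force: [-22.0, -10.5, 13.9]
gripper_width: 0.0182
finger_force: 74.8
```

```bash
python3 -c "
from h import *
lift()"|tail -7
```

```text
x -0.082 n 230 ymed -0.0254 ztop 0.1214 lift~0.406
x -0.075 n 329 ymed -0.0247 ztop 0.1185 lift~0.406
x -0.071 n 325 ymed -0.0247 ztop 0.1160 lift~0.389
x -0.064 n 222 ymed -0.0252 ztop 0.1136 lift~0.404
x -0.058 n 219 ymed -0.0257 ztop 0.1111 lift~0.410
x -0.052 n 259 ymed -0.0252 ztop 0.1084 lift~0.400
tool unit [-0.1105 -0.0234  0.286 ] [-34.7 -19.3  14.8] 0.017789330912187203
```

Request:
carry_out:
  travel:
    - [-0.0025, 0.0005, 0.004]
    - [-0.004, 0.001, 0.008]
    - [-0.005, 0.001, 0.012]
    - [-0.006, 0.001, 0.017]
    - [-0.006, 0.001, 0.017]
  roll: [0, 0, 0, 0, 0]
  grip: [0, 0, 0, 0, 0]

```text
time_s: 25.02
position: [0.4141, -0.2424, 0.2689]
eef_rot: [0.001, 0.998, 0.056, -0.002]
force: [-15.5, -7.5, 4.6]
gripper_width: 0.018
finger_force: 84.4
```

Request:
carry_out:
  travel:
    - [0, 0, 0]
    - [0, 0, 0]
    - [0, 0, 0]
    - [0, 0, 0]
    - [0, 0, 0]
  roll: [0, 0, 0, 0, 0]
  grip: [30, 50, 50, 50, 50]

```text
time_s: 25.43
position: [0.4153, -0.2416, 0.2693]
eef_rot: [-0.0, 0.998, 0.056, 0.0]
force: [0.2, 0.1, 0.4]
gripper_width: 0.0427
finger_force: 0.0
```

```bash
python3 -c "
from h import *
lift()"|tail -8
```

```text
x -0.088 n 169 ymed -0.0258 ztop 0.1052 lift~-0.007
x -0.082 n 180 ymed -0.0253 ztop 0.1052 lift~-0.008
x -0.075 n 319 ymed -0.0243 ztop 0.1121 lift~0.214
x -0.071 n 297 ymed -0.0243 ztop 0.1121 lift~0.252
x -0.064 n 208 ymed -0.0257 ztop 0.1052 lift~-0.017
x -0.058 n 216 ymed -0.0253 ztop 0.1053 lift~-0.019
x -0.052 n 310 ymed -0.0248 ztop 0.1062 lift~0.097
tool unit [-0.1146 -0.0235  0.2692] [ 0.  -0.  -0.5] 0.04242217904087642
```

The handle is down in the second notch. I nudge the ball gently with one open finger to make sure the bolt is hard against its end stop.

Request:
carry_out:
  travel:
    - [0, -0.004, 0]
    - [0, -0.007, 0]
    - [0, -0.009, 0]
    - [0, -0.0095, 0]
    - [0, -0.0095, 0]
  roll: [0, 0, 0, 0, 0]
  grip: [50, 50, 50, 50, 50]

```text
time_s: 25.9
position: [0.4142, -0.232, 0.2693]
eef_rot: [0.0, 0.998, 0.056, 0.0]
force: [0.7, -1.0, 0.2]
gripper_width: 0.0427
finger_force: 0.6
```

Request:
carry_out:
  travel:
    - [0, -0.0005, 0]
    - [0, -0.001, 0]
    - [0, -0.0015, 0]
    - [0, -0.0015, 0]
  roll: [0, 0, 0, 0]
  grip: [50, 50, 50, 50]

```text
time_s: 26.23
position: [0.414, -0.2312, 0.2694]
eef_rot: [0.001, 0.998, 0.056, 0.0]
force: [-0.0, -8.0, 0.3]
gripper_width: 0.0426
finger_force: 4.0
```

Request:
carry_out:
  travel:
    - [0, 0.005, 0]
    - [0, 0.01, 0]
    - [0, 0.01, -0.03]
    - [0, 0.01, -0.065]
    - [0, 0.01, -0.1]
  roll: [0, 0, 0, 0, 0]
  grip: [50, 50, 50, 50, 50]

```text
time_s: 26.65
position: [0.4149, -0.2408, 0.3701]
eef_rot: [-0.001, 0.998, 0.056, -0.001]
force: [0.7, -0.8, 0.4]
gripper_width: 0.0428
finger_force: 0.0
```

Request:
carry_out:
  travel:
    - [-0.03, 0, -0.02]
    - [-0.06, 0, -0.04]
    - [-0.09, 0, -0.06]
    - [-0.09, 0, -0.06]
    - [-0.09, 0, -0.06]
  roll: [0, 0, 0, 0, 0]
  grip: [50, 50, 50, 50, 50]

```text
time_s: 27.07
position: [0.3248, -0.2511, 0.4304]
eef_rot: [0.001, 0.998, 0.055, 0.001]
force: [1.6, 0.0, -0.1]
gripper_width: 0.0424
finger_force: 0.0
```

```bash
python3 - <<'E'
from h import *
from rig import camera
a=camera('scene');A0=dict(np.load('scene0.npz'));t=camera('top');T0=dict(np.load('top0.npz'))
U=unit(cloud(a));y,x,z=U[...,1],U[...,0],U[...,2]
m=(abs(x+.115)<.012)&(abs(y+.03)<.09)&(z>.095)&(z<.13);q=U[m];print("ball",len(q),np.median(q,0),q[:,2].max())
lev=(abs(y-.095)<.03)&(x<.03)&(x>-.07)&(z>.095)&(z<.118);q=U[lev][:,:2].astype(np.float32);print("feed line",cv2.fitLine(q,cv2.DIST_HUBER,0,.01,.01).ravel())
W=cloud(a)[...,:];c,s=np.cos(np.radians(BY)),np.sin(np.radians(BY));d=W-[.5345,.222,0];bx=c*d[...,0]+s*d[...,1];by=-s*d[...,0]+c*d[...,1]
lv=(abs(bx)<.03)&(by>.015)&(by<.09)&(W[...,2]>.088)&(W[...,2]<.11);print("bleed line",cv2.fitLine(np.c_[bx[lv],by[lv]].astype(np.float32),cv2.DIST_HUBER,0,.01,.01).ravel())
# bystanders: changed pixels in scene view, as blobs
for n,p,r in(('scene',a,A0),('top',t,T0)):
    D=(np.abs(p['frame'].astype(int)-r['frame']).max(2)>60).astype(np.uint8);_,_,st,ce=cv2.connectedComponentsWithStats(D)
    print(n,[(s_[:4].tolist(),int(s_[4])) for s_ in st[1:] if s_[4]>15])
E
```

```text
ball 28 [-0.10930378 -0.02180907  0.10590561] 0.11345494148001829
feed line [ 0.99766684  0.06827068 -0.0155355   0.09402507]
bleed line [0.01921757 0.99981534 0.00451058 0.05188242]
scene [([110, 0, 57, 18], 482), ([169, 0, 99, 56], 2016), ([249, 0, 12, 13], 101), ([261, 0, 29, 18], 242), ([272, 0, 47, 26], 183), ([281, 0, 144, 130], 5014), ([273, 19, 41, 27], 495), ([275, 47, 40, 25], 381), ([267, 93, 14, 24], 265), ([283, 104, 20, 10], 48), ([271, 118, 42, 35], 468), ([309, 123, 16, 18], 107), ([310, 144, 12, 7], 25), ([323, 144, 25, 6], 51), ([166, 147, 17, 18], 73), ([194, 150, 10, 18], 67), ([156, 161, 9, 4], 16), ([204, 169, 23, 8], 89), ([225, 170, 9, 16], 62), ([216, 185, 20, 13], 62), ([185, 188, 34, 19], 158), ([233, 189, 9, 20], 82), ([326, 199, 8, 19], 82), ([331, 220, 25, 8], 97), ([334, 229, 17, 3], 20)]
top [([294, 174, 27, 46], 310), ([321, 174, 13, 2], 17), ([300, 185, 26, 6], 117), ([285, 192, 8, 29], 155), ([159, 194, 25, 6], 64), ([185, 195, 6, 10], 23), ([163, 201, 20, 5], 38), ([359, 200, 27, 31], 169), ([185, 203, 6, 16], 46), ([322, 206, 9, 5], 29), ([305, 208, 11, 5], 21), ([340, 209, 9, 25], 85), ([127, 236, 354, 148], 19465), ([400, 287, 112, 97], 3846), ([261, 302, 39, 12], 48), ([508, 328, 4, 11], 35), ([102, 380, 11, 4], 29)]
```

```bash
python3 - <<'E'
from h import *
from rig import camera
for n in('top','scene'):
    t=camera(n);W=cloud(t);U=unit(W)
    for z0 in(.098,.104):
        m=(abs(U[...,1]-.095)<.03)&(U[...,0]<.04)&(U[...,0]>-.08)&(U[...,2]>z0)&(U[...,2]<.118)
        v,u=np.where(m);C=unit(cast(t,np.c_[u,v],.108));l=cv2.fitLine(C[:,:2].astype(np.float32),cv2.DIST_HUBER,0,.01,.01).ravel()
        print(n,z0,m.sum(),l,C.min(0),C.max(0))
        for lo in(-.065,-.035,-.005,.02):
            k=abs(C[:,0]-lo)<.012; print("   ",lo,k.sum(),C[k,1].mean().round(4),np.ptp(C[k,1]).round(4))
E
```

```text
top 0.098 214 [ 0.9995478   0.03007043 -0.00639406  0.09556019] [-0.06386036  0.06624138  0.108     ] [0.03867077 0.10389309 0.108     ]
    -0.065 22 0.096 0.0148
    -0.035 60 0.0901 0.0377
    -0.005 44 0.0958 0.0157
    0.02 41 0.0961 0.015
top 0.104 187 [ 0.9991272   0.04177101 -0.00166516  0.09551418] [-0.06386036  0.06704689  0.108     ] [0.03832497 0.10332129 0.108     ]
    -0.065 19 0.0953 0.0145
    -0.035 51 0.0915 0.0357
    -0.005 42 0.0954 0.0149
    0.02 37 0.0957 0.0134
scene 0.098 149 [ 0.9998569   0.01691883 -0.01264574  0.09455137] [-0.06101138  0.06568348  0.108     ] [0.04056133 0.10462879 0.108     ]
    -0.065 9 0.0958 0.0115
    -0.035 51 0.088 0.0387
    -0.005 32 0.0961 0.0156
    0.02 31 0.0961 0.0163
scene 0.104 119 [0.9987484  0.05001631 0.00318203 0.09531334] [-0.06101138  0.06568348  0.108     ] [0.04056133 0.10416633 0.108     ]
    -0.065 6 0.0965 0.0105
    -0.035 37 0.09 0.0385
    -0.005 31 0.0959 0.0156
    0.02 23 0.0956 0.0141
```

The lever reads square (y = 95.5 mm along its whole length; the outlier bin is the thrown bolt's tip), and no bystander pixels changed. Handing in.

```bash
python3 -c "
from rig import close_job
print(close_job())"
```

```text
the job is handed in; nothing more can be done
None
```

The feed valve is shut, the bleed valve is open and the bolt is thrown with its handle down in the second notch, all checked in the cameras; it took three failed lifts, each dropping back into the first notch, and the job was handed in after about 27 s with no verdict returned.

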